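# Knock a plug insert out of its carrier over a post

## Task

Press the carrier block right side up down over the upright post of the knock-out stand, so that the post comes up through the access hole underneath and pokes the tight steel insert up out of its recess; press gently but fully home, until the carrier lies flat on the stand, and leave it there. Then take the raised insert and set it down gently, upright, on the floor of the parts tray, without disturbing the other things on the bench.

Things in the scene. Friction and masses are not known exactly. Their poses are not given: they have to be found in the camera images.
- carrier: Loose aluminium block, 84 (x) x 50 (y) x 34 mm (z), 0.3 to 0.55 kg; take it across its 50 mm width. Origin: centre of its underside, z up. A 31 mm round recess, 22 mm deep, opens to the top at its middle; under it a 14 mm round access hole goes on through the 12 mm web to the underside. An 8 mm bolt hole at x = -33 and at x = +33 mm.
- insert: Loose steel plug, 30 mm diameter, 22 mm tall, 0.1 kg, in the carrier's recess, flush with its top (no grip). Origin: centre of its underside, z up. Two spring balls pinch it: pushing it up takes about 5 to 15 N for some 15 mm, then it is free. With the carrier home on the stand the post holds it 18 mm proud of the carrier.
- stand: Fixed knock-out stand: base 120 (x) x 110 (y) x 16 mm with a slot along y, 18 mm wide. Origin: centre of its underside; its flat top is 16 mm above. The carrier may lie on it at any yaw. In the slot stands the fixed upright post. More than 40 N between carrier and stand is too hard.
- parts_tray: Fixed shallow empty grey plastic tray, 140 (x) x 110 (y) x 20 mm (z), open on top; origin: centre of its underside. The inner floor is 3 mm above the origin, the walls are 3 mm thick and end 20 mm above the origin.
- hex_bolt_m16: Bystander, loose: hex bolt standing on its head, 25 x 28 x 71 mm; origin: centre of its underside.
- spur_gear: Bystander, loose: dark spur gear lying flat, 56 mm diameter, 24 mm tall; origin: centre of its underside.
- loupe: Bystander, loose: black loupe standing, 36 mm diameter, 34 mm tall; origin: centre of its underside.
- stepped_shaft_b: Bystander, loose: stepped pin standing on its collar, 32 mm diameter, 90 mm tall; origin: centre of its underside.
- slot_mid (a point): Middle of the stand's slot, level with the flat top, axes as the stand's. The post (12 mm diameter, tapering over its last 3 mm to 10 mm, tip 30 mm above the flat top) stands at x = 0 but is clamped up to 12 mm to either side of this point along y; no pose tells the offset: find it by looking or by feel.
Not all that is in view belongs to the job. Of the things shaped like the parts_tray, the grey one is meant.

How it is judged:
By the outcome, as a careful person would: the job done as asked, in the order asked, and still so for the second after the job is handed in, with the robot touching nothing.
It also fails if it takes over 72 s, if anything falls off the work surface, if the arm or the gripper's body presses on something with over 40 N, if the wrist force passes 120 N, or if a joint passes its speed limit or range.

## Robot

A 6-joint arm with a two-finger parallel gripper is mounted at the origin on a cart in front of the work surface, level with it; the furniture and walls round the work are solid. World frame = base frame: x ahead of the robot, y to its left, z up, the work surface at z = 0. Lengths are in m, angles in rad, forces in N, time in s.
With the tool pointing down it reaches from about 0.35 to 0.85 m from the base axis. Payload 8.1 kg.
Tool frame: the origin (TCP) lies on the centre line of the jaws, within the pads' length; the fingertips stand 19 mm ahead of it and the grasp point (between the pads) is the TCP; z points along the fingers, y is the direction in which the jaws open and shut (so a half turn about z gives the same grasp; the last joint's range is limited). The gripper opens to 93 mm and grips with 3 to 60 N. Pads are 15 mm wide; open, the fingers measure 128 mm over their backs; the gripper's body (75 mm by 188 mm) begins 65 mm behind the grasp point.
Start: joints at [-1.253, 0.13, 1.488, -0, 1.523, -0.085], TCP at [0.235, -0.552, 0.238] pointing down, gripper open.
Joint ranges: [-2.96, 2.96], [-0.89, 2.26], [0.02, 2.5], [-1.34, 4.48], [0, 2.73], [-2.66, 2.66]. Speed limits (rad/s): [2.39, 2.39, 2.79, 3.14, 3.14, 3.14].

## Interface

Orientations are given as a 3x3 rotation matrix whose columns are the frame's x, y, z axes.
In Python, from workcell import env gives the robot as it stands.
- The arm moves only by the shell command python3 -m pendant 'ROWS' [FORCE]. ROWS is JSON, a list of rows, each an object of numbers: "gripper": the closure, from 0 (fully open) to 1 (shut); "x", "y", "z": the shift along the tool's x, y, z in units of 30 mm (1.0 is 30 mm); "yaw": the turn about the tool's z in units of 5 degrees (1.0 is 5 degrees). A call has 1 to 8 rows; each row is the pose to reach, as a shift and turn from the pose commanded when the call began, along the tool's axes at that moment; what a row does not reach only later rows make up. A row lasts 1/10 s, in which the tool goes at most 50 mm and 8.59 degrees, less where a joint would pass 70% of its speed; a pose out of reach is approached as far as the arm can. A call with a gripper value outside its range is refused whole. The fingers move at their own pace and stop on an object; FORCE is the grip in N (left out, the last holds). Time passes only in rows, so rows that repeat a pose let the fingers close. It gives the time, the measured TCP pose, the force and the opening at its end, in the units of the state.
- env.observe(): the state, without advancing time (a new reading comes with each control period).
- env.camera(name): name is "scene" or "top"; returns a dict with "pixels" (480x640x3 uint8, blue, green, red), "fx", "fy", "cx", "cy" (pixels), "rvec" (rotation vector, rad) and "tvec" (3), from world to camera coordinates, as OpenCV has them. Camera axes: x right, y down, z forward; pixel columns grow to the right and rows downward; lengths in m; the calibration is good to about 2 mm. A picture is of the moment at which its call begins. There is no depth.
- env.job_done(): hands the job in, once; it reports no verdict.
The state is a dict: "clock": time; "q": joint angles; "qvel": joint speeds; "joint_efforts": joint torques, N m; "tcp_pos": TCP position; "ee_rot": TCP orientation; "force": force on the tool from outside, world axes, zero at the start; "ft_torque": the same for the moment, N m; "width": finger opening in m.
Only numpy, scipy, OpenCV 4.12 (cv2) and the standard library are available. Lean on these libraries where they do the work, as an engineer would, in place of code of your own. Each camera call takes 0.05 s, during which the arm holds its last target. There are 200 camera calls.

## Working session

There is one attempt and no reset: what is moved stays moved. The work goes in short steps, Python scripts to look and compute and a shell command to move; the robot and the scene stay as the last step left them, time stands still between calls to the robot, and variables do not carry over. Pictures are saved under pics/ and viewed, about 8 in all and at most 12, crops included, and the job is handed in when it is done.

```bash
mkdir -p pics
cat > h.py <<'E'
import numpy as np, cv2
from workcell import env
def cam(n):
    c=env.camera(n); c['R']=cv2.Rodrigues(np.array(c['rvec'],float))[0]; c['t']=np.array(c['tvec'],float).ravel()
    c['pixels']=np.ascontiguousarray(c['pixels']); return c
def ray(c,u,v,z):
    d=c['R'].T@np.array([(u-c['cx'])/c['fx'],(v-c['cy'])/c['fy'],1]); o=-c['R'].T@c['t']
    return o+d*(z-o[2])/d[2]
def proj(c,p):
    q=c['R']@np.array(p,float)+c['t']; return np.array([c['fx']*q[0]/q[2]+c['cx'],c['fy']*q[1]/q[2]+c['cy']])
def crop(c,u0,v0,u1,v1,s,name):
    cv2.imwrite('pics/'+name,cv2.resize(c['pixels'][v0:v1,u0:u1],None,fx=s,fy=s,interpolation=cv2.INTER_CUBIC))
E
python3 - <<'E'
from h import *
for n in('top','scene'):
    c=cam(n); cv2.imwrite(f'pics/{n}0.png',c['pixels']); print(n,c['fx'],c['cx'],c['cy'],-c['R'].T@c['t'],c['R'].round(3).tolist())
o=env.observe(); print(o)
E
```

```text
top 456.14329343761443 315.48014694532776 234.60337888345313 [ 0.4580997  -0.062129    1.03136426] [[-0.003, -1.0, 0.023], [-0.998, 0.002, -0.064], [0.064, -0.024, -0.998]]
scene 474.13244728486177 323.2027823002711 235.8545273577585 [-0.11859109  0.64129657  0.61511323] [[-0.734, -0.679, 0.004], [-0.359, 0.383, -0.851], [0.576, -0.626, -0.525]]
{'clock': 0.1, 'q': array([-1.25337537e+00,  1.31067337e-01,  1.48915871e+00, -2.20622235e-05,
        1.52302884e+00, -8.53990770e-02]), 'qvel': array([ 0.0012763 , -0.00270777, -0.00340246,  0.00044476, -0.00306164,
        0.00056076]), 'joint_efforts': array([ 1.04435010e-03, -5.61339462e+01, -4.93096983e+01,  7.70748896e-02,
        2.91464687e-02, -8.87419401e-05]), 'tcp_pos': array([ 0.23506968, -0.55150508,  0.23670968]), 'ee_rot': array([[ 9.19958774e-01,  3.92014748e-01, -5.39747914e-04],
       [ 3.92015101e-01, -9.19957438e-01,  1.57231533e-03],
       [ 1.19825688e-04, -1.65805461e-03, -9.99998618e-01]]), 'force': array([-0.11361878, -0.17004317,  0.08714742]), 'ft_torque': array([ 0.01508606,  0.01854687, -0.01298376]), 'width': 0.0931354300616479}
```

View pics/top0.png

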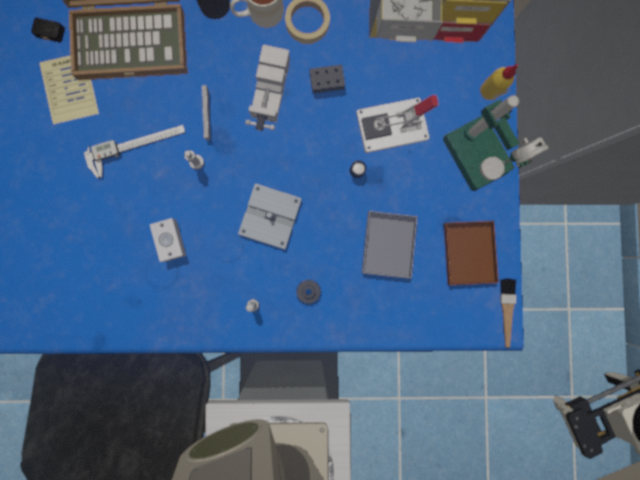

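View pics/scene0.png

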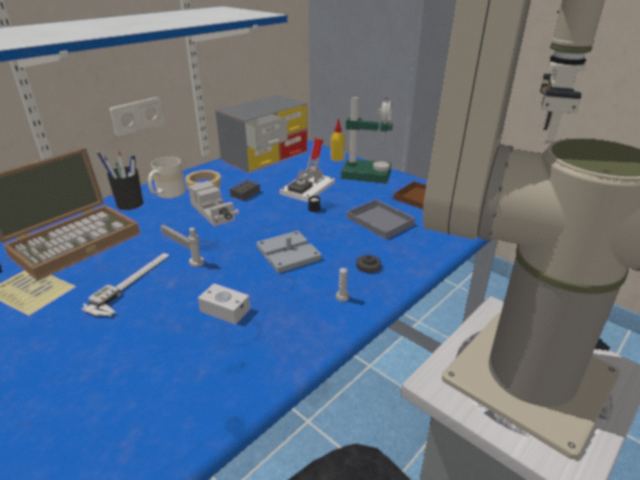

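Top view: the carrier is at (167,240), the only grey block with a round plug; lookalikes are the vise (268,80), dark block (327,78) and toggle clamp (393,125). The stand is at (270,215) with its post near (270,216). The grey tray is at (390,245), and the brown one (470,253) is rejected. Bystanders: bolt/shaft (253,305) and (195,160), gear (308,292), loupe (358,170).

Run:
```python
from h import *
c=cam('top'); im=c['pixels']; hsv=cv2.cvtColor(im,cv2.COLOR_BGR2HSV)
a=im[215:270,140:195]; b=im[175:258,230:310]
f=lambda x,s:cv2.resize(x,None,fx=s,fy=s,interpolation=cv2.INTER_CUBIC)
A=f(a,7);B=f(b,5);H=max(A.shape[0],B.shape[0]);pad=lambda x:cv2.copyMakeBorder(x,0,H-x.shape[0],0,0,0)
cv2.imwrite('pics/crop1.png',np.hstack([pad(A),pad(B)]))
def rects(box,z,thr,name):
    u0,v0,u1,v1=box; h=hsv[v0:v1,u0:u1]
    m=((h[...,1]<90)&(h[...,2]>thr)).astype(np.uint8)*255
    m=(cv2.resize(m,None,fx=4,fy=4,interpolation=cv2.INTER_LINEAR)>127).astype(np.uint8)
    cs,_=cv2.findContours(m,cv2.RETR_EXTERNAL,cv2.CHAIN_APPROX_NONE); k=max(cs,key=cv2.contourArea).reshape(-1,2)
    P=np.array([ray(c,(u+.5)/4-.5+u0,(v+.5)/4-.5+v0,z)[:2] for u,v in k],np.float32)
    r=cv2.minAreaRect(P*1000); print(name,thr,r, 'px',[ (k.mean(0)/4+[u0,v0]).round(1)])
for t in(100,150,175,190): rects((140,210,195,272),.034,t,'carrier')
for t in(80,110): rects((230,175,310,258),.016,t,'stand')
for t in(60,90): rects((355,205,422,285),.02,t,'tray')
rects((240,290,268,322),.04,90,'bolt');rects((180,145,210,172),.05,90,'shaft')
```

```text
carrier 100 ((511.7889099121094, 236.79273986816406), (90.10540008544922, 60.637046813964844), 16.30921745300293) px [array([167.6, 240.1])]
carrier 150 ((511.83660888671875, 240.5496368408203), (87.84303283691406, 53.61619567871094), 16.159278869628906) px [array([165.6, 239.5])]
carrier 175 ((511.97235107421875, 240.86160278320312), (79.76226806640625, 46.62109375), 16.41551399230957) px [array([165.7, 239.8])]Traceback (most recent call last):
  File "<stdin>", line 14, in <module>
  File "<stdin>", line 11, in rects
ValueError: max() iterable argument is empty
```

View pics/crop1.png

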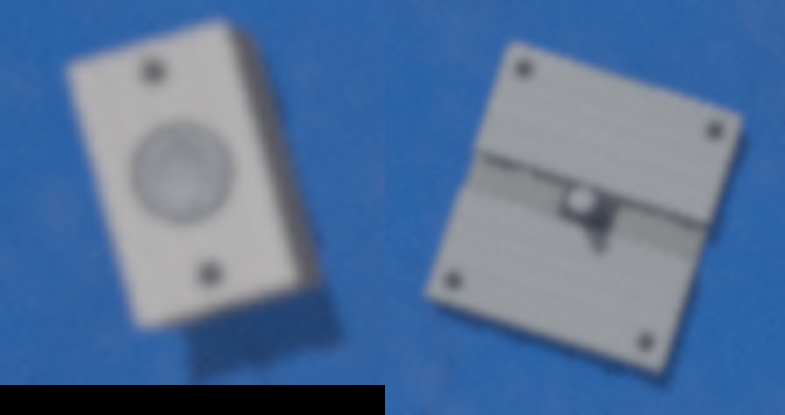

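The crop confirms the carrier with its plug at about (165.9,239.6), and the post tip at about (269,215), off centre in the slot.

```bash
cat > m.py <<'E'
from h import *
def mask_rect(c,box,z,thr,name,smax=90,vmax=256):
    hsv=cv2.cvtColor(c['pixels'],cv2.COLOR_BGR2HSV)
    u0,v0,u1,v1=box; h=hsv[v0:v1,u0:u1]
    m=((h[...,1]<smax)&(h[...,2]>thr)&(h[...,2]<vmax)).astype(np.uint8)*255
    m=(cv2.resize(m,None,fx=4,fy=4,interpolation=cv2.INTER_LINEAR)>127).astype(np.uint8)
    cs,_=cv2.findContours(m,cv2.RETR_EXTERNAL,cv2.CHAIN_APPROX_NONE)
    if not cs: print(name,'none'); return
    k=max(cs,key=cv2.contourArea).reshape(-1,2)
    P=np.array([ray(c,(u+.5)/4-.5+u0,(v+.5)/4-.5+v0,z)[:2] for u,v in k],np.float32)
    r=cv2.minAreaRect(P*1000); M=cv2.moments(k.reshape(-1,1,2)); px=np.array([M['m10']/M['m00'],M['m01']/M['m00']])/4+[u0,v0]-.4
    print(name,thr,np.round(r[0],1),np.round(r[1],1),round(r[2],1),'centroid px',px.round(1),'->',(ray(c,*px,z)*1000).round(1)); return px
E
python3 - <<'E'
from m import *
c=cam('top'); s=cam('scene')
for t in(80,110,130): mask_rect(c,(230,175,310,258),.016,t,'stand')
for t in(60,90): mask_rect(c,(355,205,422,285),.02,t,'tray',100)
p=mask_rect(c,(258,205,280,225),.046,185,'post')
for t in (165,185): mask_rect(c,(258,205,280,225),.046,t,'post')
mask_rect(c,(240,290,268,322),.07,110,'bolt253');mask_rect(c,(180,145,210,172),.08,110,'shaft195')
print('post guess top',ray(c,269.2,215,.046), 'carrier ins',ray(c,165.9,239.6,.034))
for u,v in((161.7,225),(170,254)): print(ray(c,u,v,.034))
for n,(u,v) in dict(c1=(524,68),c2=(714,130),c3=(645,342),c4=(453,281)).items(): print(n,ray(c,(u-385)/5+230,v/5+175,.016))
P=ray(c,269.2,215,.046); print('proj scene',proj(s,P),'ins',proj(s,ray(c,165.9,239.6,.034)))
f=lambda x,k:cv2.resize(x,None,fx=k,fy=k,interpolation=cv2.INTER_CUBIC)
A=f(s['pixels'][225:280,250:330],5);B=f(s['pixels'][280:325,192:257],6)
H=max(A.shape[0],B.shape[0]);pad=lambda x:cv2.copyMakeBorder(x,0,H-x.shape[0],0,0,0)
cv2.imwrite('pics/crop2.png',np.hstack([pad(A),pad(B)]))
E
```

```text
stand 80 [565.  16.] [113.1 123.6] 72.1 centroid px [269.6 216. ] -> [564.7  16.2  16. ]
stand 110 [565.  16.] [113.1 123.6] 72.1 centroid px [269.6 216. ] -> [564.7  16.2  16. ]
stand 130 [565.3  16.3] [112.7 123.2] 72.2 centroid px [269.1 215.8] -> [565.3  17.1  16. ]
tray 60 [ 500.5 -250.5] [112.8 142.2] 83.6 centroid px [389.2 244.6] -> [ 500.2 -250.2   20. ]
tray 90 [ 500.5 -250.5] [112.8 142.2] 83.6 centroid px [389.2 244.6] -> [ 500.2 -250.2   20. ]
post none
post none
post none
bolt253 110 [372.7  48. ] [26.4 26.5] 0.3 centroid px [251.7 305. ] -> [372.7  48.6  70. ]
shaft195 110 [679.  172.6] [47.9 31.1] 44.9 centroid px [193.4 158.9] -> [678.5 171.2  80. ]
post guess top [0.56382387 0.01468116 0.046     ] carrier ins [0.51153267 0.23946741 0.034     ]
[0.54338183 0.24910599 0.034     ]
[0.4802332  0.23008657 0.034     ]
c1 [0.62645106 0.04268676 0.016     ]
c2 [ 0.59850792 -0.04231905  0.016     ]
c3 [ 0.50354341 -0.01160517  0.016     ]
c4 [0.53087715 0.07371302 0.016     ]
proj scene [289.24041557 235.53510033] ins [224.24355169 294.79847524]
```

View pics/crop2.png

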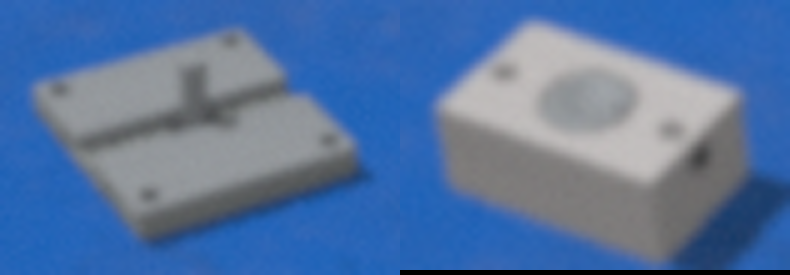

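The scene crop shows the post tip at about (289,238) and the carrier right side up with its insert at (223,296.5). Both agree with the top-view points to about 2 px. Carrier is at about (0.512,0.240), yaw 16.2°; post at about (0.564,0.015); tray at (0.5005,-0.2505). Moving now.

```bash
python3 -m pendant '[{"x":18.82,"y":-20.65,"yaw":1.4,"gripper":0},{"x":18.82,"y":-20.65,"yaw":1.4},{"x":18.82,"y":-20.65,"yaw":1.4},{"x":18.82,"y":-20.65,"yaw":1.4},{"x":18.82,"y":-20.65,"yaw":1.4},{"x":18.82,"y":-20.65,"yaw":1.4},{"x":18.82,"y":-20.65,"yaw":1.4},{"x":18.82,"y":-20.65,"yaw":1.4}]'
cat > go.py <<'E'
import sys; from h import *
# go.py x y z yawdeg(of tool x): units to type
o=env.observe(); R=np.array(o['ee_rot']); a=[float(v) for v in sys.argv[1:]]
d=R.T@(np.array(a[:3])-o['tcp_pos'])/.03
cy=np.degrees(np.arctan2(R[1,0],R[0,0]))
print('t',o['clock'],'tcp',np.round(o['tcp_pos'],4),'yawnow',cy.round(2),'w',o['width'],'F',np.round(o['force'],1))
print('units xyz',d.round(2),'yaw',round(-((a[3]-cy+180)%360-180)/5,2))
E
python3 go.py 0.5117 0.2398 0.12 16.2
```

```text
t 0.25 tcp [ 0.2351 -0.5517  0.2371] yawnow 23.08 w 0.09263296337539592 F [ 0.2  0.6 -0.3]
units xyz [ 18.82 -20.66   3.92] yaw 1.38invalid input at $[0]: expected keys gripper, x, y, z, yaw
```

```bash
python3 -m pendant '[{"x":18.82,"y":-20.65,"z":0,"yaw":1.4,"gripper":0},{"x":18.82,"y":-20.65,"z":0,"yaw":1.4,"gripper":0},{"x":18.82,"y":-20.65,"z":0,"yaw":1.4,"gripper":0},{"x":18.82,"y":-20.65,"z":0,"yaw":1.4,"gripper":0},{"x":18.82,"y":-20.65,"z":0,"yaw":1.4,"gripper":0},{"x":18.82,"y":-20.65,"z":0,"yaw":1.4,"gripper":0},{"x":18.82,"y":-20.65,"z":0,"yaw":1.4,"gripper":0},{"x":18.82,"y":-20.65,"z":0,"yaw":1.4,"gripper":0}]'
python3 go.py 0.5117 0.2398 0.15 16.2
```

```text
clock: 1.05
tcp_pos: [0.3674, -0.1725, 0.2378]
ee_rot: [[0.961, 0.276, 0.001], [0.276, -0.961, -0.0], [0.001, 0.001, -1.0]]
force: [1.6, 0.4, -0.1]
width: 0.0931
t 1.05 tcp [ 0.3674 -0.1725  0.2378] yawnow 16.05 w 0.0931313554087792 F [ 1.6  0.4 -0.1]
units xyz [  8.42 -11.88   2.92] yaw -0.03
```

```bash
python3 -m pendant '[{"x":8.3,"y":-11.7,"z":0,"yaw":0,"gripper":0},{"x":8.3,"y":-11.7,"z":0,"yaw":0,"gripper":0},{"x":8.3,"y":-11.7,"z":0,"yaw":0,"gripper":0},{"x":8.3,"y":-11.7,"z":0,"yaw":0,"gripper":0},{"x":8.3,"y":-11.7,"z":0,"yaw":0,"gripper":0},{"x":8.3,"y":-11.7,"z":0,"yaw":0,"gripper":0},{"x":8.3,"y":-11.7,"z":0,"yaw":0,"gripper":0},{"x":8.3,"y":-11.7,"z":0,"yaw":0,"gripper":0}]'
python3 go.py 0.5117 0.2398 0.08 16.2
```

```text
clock: 1.85
tcp_pos: [0.4995, 0.2055, 0.2377]
ee_rot: [[0.961, 0.277, 0.001], [0.277, -0.961, 0.0], [0.0, 0.0, -1.0]]
force: [0.9, -1.4, 0.5]
width: 0.093
t 1.85 tcp [0.4995 0.2055 0.2377] yawnow 16.1 w 0.09296547349380087 F [ 0.9 -1.4  0.5]
units xyz [ 0.71 -0.99  5.26] yaw -0.02
```

```bash
python3 -m pendant '[{"x":0.7,"y":-1.0,"z":0,"yaw":0,"gripper":0},{"x":0.7,"y":-1.0,"z":2,"yaw":0,"gripper":0},{"x":0.7,"y":-1.0,"z":4,"yaw":0,"gripper":0},{"x":0.7,"y":-1.0,"z":4,"yaw":0,"gripper":0},{"x":0.7,"y":-1.0,"z":4,"yaw":0,"gripper":0},{"x":0.7,"y":-1.0,"z":4,"yaw":0,"gripper":0}]'
python3 go.py 0.5117 0.2398 0.025 16.2
```

```text
clock: 2.45
tcp_pos: [0.5113, 0.2379, 0.1183]
ee_rot: [[0.961, 0.277, 0.0], [0.277, -0.961, 0.0], [0.0, -0.0, -1.0]]
force: [0.5, -0.1, 0.7]
width: 0.0929
t 2.45 tcp [0.5113 0.2379 0.1183] yawnow 16.08 w 0.09292089868918627 F [ 0.5 -0.1  0.7]
units xyz [ 0.03 -0.06  3.11] yaw -0.02
```

```bash
python3 -m pendant '[{"x":0.03,"y":-0.06,"z":1.6,"yaw":0,"gripper":0},{"x":0.03,"y":-0.06,"z":2.6,"yaw":0,"gripper":0},{"x":0.03,"y":-0.06,"z":3.1,"yaw":0,"gripper":0},{"x":0.03,"y":-0.06,"z":3.1,"yaw":0,"gripper":0},{"x":0.03,"y":-0.06,"z":3.1,"yaw":0,"gripper":0.7},{"x":0.03,"y":-0.06,"z":3.1,"yaw":0,"gripper":0.7},{"x":0.03,"y":-0.06,"z":3.1,"yaw":0,"gripper":0.7},{"x":0.03,"y":-0.06,"z":3.1,"yaw":0,"gripper":0.7}]' 45
python3 -m pendant '[{"x":0,"y":0,"z":0,"yaw":0,"gripper":0.7},{"x":0,"y":0,"z":0,"yaw":0,"gripper":0.7},{"x":0,"y":0,"z":0,"yaw":0,"gripper":0.7},{"x":0,"y":0,"z":0,"yaw":0,"gripper":0.7}]'
```

```text
clock: 3.25
tcp_pos: [0.5124, 0.2402, 0.0259]
ee_rot: [[0.961, 0.277, 0.002], [0.277, -0.961, 0.001], [0.002, -0.0, -1.0]]
force: [0.5, 0.8, 0.3]
width: 0.0657
clock: 3.65
tcp_pos: [0.5117, 0.2406, 0.0252]
ee_rot: [[0.961, 0.277, 0.001], [0.277, -0.961, 0.001], [0.001, -0.001, -1.0]]
force: [-3.0, 5.1, 6.4]
width: 0.0499
```

```bash
python3 -m pendant '[{"x":0,"y":0,"z":-0.7,"yaw":0,"gripper":0.7},{"x":0,"y":0,"z":-2,"yaw":0,"gripper":0.7},{"x":0,"y":0,"z":-3,"yaw":0,"gripper":0.7},{"x":0,"y":0,"z":-3,"yaw":0,"gripper":0.7},{"x":0,"y":0,"z":-3,"yaw":0,"gripper":0.7},{"x":0,"y":0,"z":-3,"yaw":0,"gripper":0.7}]'
python3 - <<'E'
from h import *
s=cam('scene');c=cam('top'); o=env.observe(); print(o['tcp_pos'],o['force'],o['width'])
f=lambda x,k:cv2.resize(x,None,fx=k,fy=k,interpolation=cv2.INTER_CUBIC)
p=proj(s,o['tcp_pos']).astype(int); q=proj(c,o['tcp_pos']).astype(int); print(p,q)
A=f(s['pixels'][p[1]-40:p[1]+50,p[0]-45:p[0]+45],4.4);B=f(c['pixels'][q[1]-45:q[1]+45,q[0]-45:q[0]+45],4.4)
cv2.imwrite('pics/lift.png',np.hstack([A,B]))
E
python3 go.py 0.5642 0.0148 0.115 16.1
```

```text
clock: 4.25
tcp_pos: [0.5095, 0.2389, 0.1113]
ee_rot: [[0.961, 0.277, -0.005], [0.277, -0.961, -0.002], [-0.005, 0.001, -1.0]]
force: [-0.6, 0.2, -6.6]
width: 0.0497
[0.50966072 0.23903635 0.11160248] [ 0.52104819 -0.2370213  -6.43894086] 0.04982391685442428
[220 262] [154 238]
t 4.35 tcp [0.5097 0.239  0.1116] yawnow 16.07 w 0.04982391685442428 F [ 0.5 -0.2 -6.4]
units xyz [-0.32  7.69 -0.11] yaw -0.01
```

View pics/lift.png

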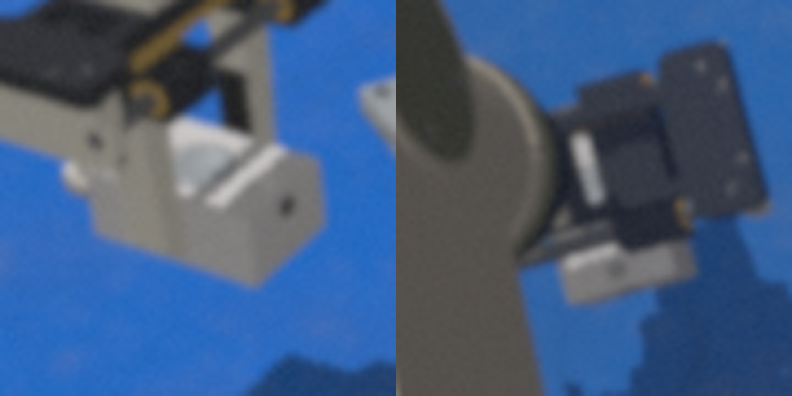

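```bash
python3 -c "
from h import *
c=cam('top');print(ray(c,159.2,253.9,.1204),'expect .478 .2299')"
python3 -m pendant '[{"x":-0.3,"y":7.7,"z":0,"yaw":0,"gripper":0.7},{"x":-0.3,"y":7.7,"z":0,"yaw":0,"gripper":0.7},{"x":-0.3,"y":7.7,"z":0,"yaw":0,"gripper":0.7},{"x":-0.3,"y":7.7,"z":0,"yaw":0,"gripper":0.7},{"x":-0.3,"y":7.7,"z":0,"yaw":0,"gripper":0.7},{"x":-0.3,"y":7.7,"z":0,"yaw":0,"gripper":0.7},{"x":-0.3,"y":7.7,"z":0,"yaw":0,"gripper":0.7},{"x":-0.3,"y":7.7,"z":0,"yaw":0,"gripper":0.7}]'
python3 go.py 0.5642 0.0148 0.078 16.1
```

```text
[0.47856994 0.22601128 0.1204    ] expect .478 .2299
clock: 5.2
tcp_pos: [0.5661, 0.0162, 0.1138]
ee_rot: [[0.961, 0.277, -0.002], [0.277, -0.961, 0.001], [-0.001, -0.001, -1.0]]
force: [0.8, 0.3, -5.9]
width: 0.0494
t 5.2 tcp [0.5661 0.0162 0.1138] yawnow 16.11 w 0.04941970618548698 F [ 0.8  0.3 -5.9]
units xyz [-0.07  0.03  1.19] yaw 0.0
```

```bash
python3 -m pendant '[{"x":-0.07,"y":0.03,"z":0.6,"yaw":0,"gripper":0.7},{"x":-0.07,"y":0.03,"z":1.2,"yaw":0,"gripper":0.7},{"x":-0.07,"y":0.03,"z":1.2,"yaw":0,"gripper":0.7},{"x":-0.07,"y":0.03,"z":1.2,"yaw":0,"gripper":0.7},{"x":-0.07,"y":0.03,"z":1.2,"yaw":0,"gripper":0.7},{"x":-0.07,"y":0.03,"z":1.2,"yaw":0,"gripper":0.7}]'
python3 go.py 0.5642 0.0148 0.067 16.1
python3 - <<'E'
from h import *
s=cam('scene');c=cam('top'); o=env.observe()
f=lambda x,k:cv2.resize(x,None,fx=k,fy=k,interpolation=cv2.INTER_CUBIC)
p=proj(s,o['tcp_pos']).astype(int);q=proj(c,o['tcp_pos']).astype(int); print(p,q)
A=f(s['pixels'][p[1]-40:p[1]+50,p[0]-45:p[0]+45],4.4);B=f(c['pixels'][q[1]-45:q[1]+45,q[0]-45:q[0]+45],4.4)
cv2.imwrite('pics/over.png',np.hstack([A,B]))
E
```

```text
clock: 5.8
tcp_pos: [0.566, 0.0142, 0.08]
ee_rot: [[0.961, 0.277, 0.002], [0.277, -0.961, -0.0], [0.002, 0.001, -1.0]]
force: [0.4, 0.7, -6.2]
width: 0.0493
t 5.8 tcp [0.566  0.0142 0.08  ] yawnow 16.11 w 0.04925813367732245 F [ 0.4  0.7 -6.2]
units xyz [-0.05 -0.04  0.43] yaw 0.0
[288 222] [268 212]
```

View pics/over.png

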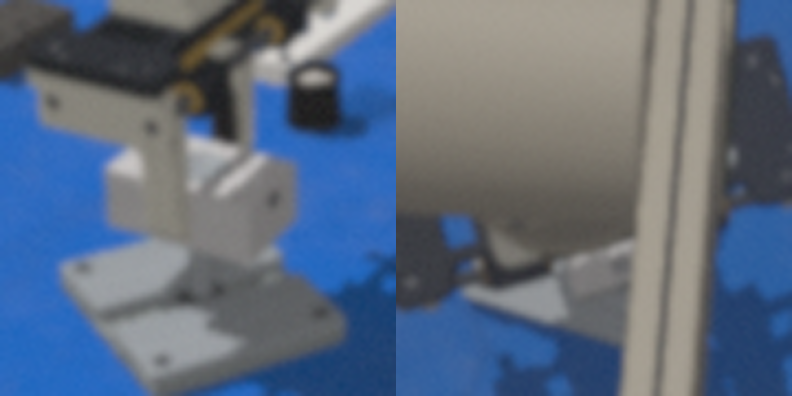

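Scene view: the carrier is hanging right side up above the stand, with the post foot near (200,290) in the crop. The top view is blocked by the arm. From here I feel for the hole.

```bash
python3 -m pendant '[{"x":-0.05,"y":-0.04,"z":0.2,"yaw":0,"gripper":0.7},{"x":-0.05,"y":-0.04,"z":0.2,"yaw":0,"gripper":0.7},{"x":-0.05,"y":-0.04,"z":0.3,"yaw":0,"gripper":0.7},{"x":-0.05,"y":-0.04,"z":0.4,"yaw":0,"gripper":0.7},{"x":-0.05,"y":-0.04,"z":0.4,"yaw":0,"gripper":0.7}]'
python3 go.py 0.5642 0.0148 0.062 16.1
python3 -m pendant '[{"x":0,"y":0,"z":0,"yaw":0,"gripper":0.7},{"x":0,"y":0,"z":0,"yaw":0,"gripper":0.7}]'
```

```text
clock: 6.4
tcp_pos: [0.5643, 0.0161, 0.0676]
ee_rot: [[0.961, 0.277, 0.003], [0.277, -0.961, 0.003], [0.003, -0.002, -1.0]]
force: [3.5, 8.2, -5.2]
width: 0.0497
t 6.4 tcp [0.5643 0.0161 0.0676] yawnow 16.07 w 0.049698398915914134 F [ 3.5  8.2 -5.2]
units xyz [-0.02  0.04  0.19] yaw -0.01
clock: 6.6
tcp_pos: [0.5643, 0.0164, 0.0672]
ee_rot: [[0.961, 0.277, 0.002], [0.277, -0.961, 0.003], [0.003, -0.002, -1.0]]
force: [2.7, 7.2, -5.1]
width: 0.0497
```

The carrier is 4 mm onto the tip with a side force only, so the post is in the hole and pushing towards +x/+y. I'll yield to that force.

```bash
python3 -m pendant '[{"x":0.03,"y":-0.06,"z":0,"yaw":0,"gripper":0.7},{"x":0.03,"y":-0.06,"z":0,"yaw":0,"gripper":0.7},{"x":0.03,"y":-0.06,"z":0.1,"yaw":0,"gripper":0.7},{"x":0.03,"y":-0.06,"z":0.1,"yaw":0,"gripper":0.7}]'
```

```text
clock: 7.0
tcp_pos: [0.5639, 0.017, 0.0634]
ee_rot: [[0.961, 0.277, 0.001], [0.277, -0.961, 0.001], [0.001, -0.0, -1.0]]
force: [3.7, 3.5, -7.4]
width: 0.0498
```

```bash
python3 -m pendant '[{"x":0.04,"y":-0.03,"z":0,"yaw":0,"gripper":0.7},{"x":0.04,"y":-0.03,"z":0.05,"yaw":0,"gripper":0.7},{"x":0.04,"y":-0.03,"z":0.1,"yaw":0,"gripper":0.7},{"x":0.04,"y":-0.03,"z":0.1,"yaw":0,"gripper":0.7},{"x":0.04,"y":-0.03,"z":0.1,"yaw":0,"gripper":0.7}]'
```

```text
clock: 7.5
tcp_pos: [0.5642, 0.0177, 0.0604]
ee_rot: [[0.961, 0.277, -0.001], [0.277, -0.961, -0.0], [-0.001, -0.0, -1.0]]
force: [0.1, 0.1, -6.5]
width: 0.0493
```

```bash
python3 -m pendant '[{"x":0,"y":0,"z":0.07,"yaw":0,"gripper":0.7},{"x":0,"y":0,"z":0.14,"yaw":0,"gripper":0.7},{"x":0,"y":0,"z":0.2,"yaw":0,"gripper":0.7},{"x":0,"y":0,"z":0.2,"yaw":0,"gripper":0.7}]'
```

```text
clock: 7.9
tcp_pos: [0.5651, 0.0177, 0.0553]
ee_rot: [[0.961, 0.277, 0.001], [0.277, -0.961, -0.0], [0.001, 0.001, -1.0]]
force: [-1.4, -0.4, 0.3]
width: 0.0499
```

```bash
python3 -m pendant '[{"x":-0.02,"y":0,"z":0.07,"yaw":0,"gripper":0.7},{"x":-0.02,"y":0,"z":0.14,"yaw":0,"gripper":0.7},{"x":-0.02,"y":0,"z":0.2,"yaw":0,"gripper":0.7},{"x":-0.02,"y":0,"z":0.2,"yaw":0,"gripper":0.7}]'
python3 -m pendant '[{"x":0,"y":0,"z":0.06,"yaw":0,"gripper":0.7},{"x":0,"y":0,"z":0.1,"yaw":0,"gripper":0.7},{"x":0,"y":0,"z":0.1,"yaw":0,"gripper":0.7}]'
```

```text
clock: 8.3
tcp_pos: [0.5644, 0.0175, 0.0489]
ee_rot: [[0.961, 0.277, 0.001], [0.277, -0.961, -0.0], [0.001, 0.001, -1.0]]
force: [0.3, -0.7, -2.1]
width: 0.0501
clock: 8.6
tcp_pos: [0.5633, 0.0178, 0.0446]
ee_rot: [[0.961, 0.277, -0.001], [0.277, -0.961, 0.0], [-0.001, -0.001, -1.0]]
force: [0.1, 0.6, -4.9]
width: 0.0501
```

```bash
python3 -m pendant '[{"x":0.02,"y":0,"z":0.03,"yaw":0,"gripper":0.7},{"x":0.02,"y":0,"z":0.06,"yaw":0,"gripper":0.7},{"x":0.02,"y":0,"z":0.08,"yaw":0,"gripper":0.7},{"x":0.02,"y":0,"z":0.08,"yaw":0,"gripper":0.7}]'
python3 -m pendant '[{"x":0,"y":0,"z":0.02,"yaw":0,"gripper":0.7},{"x":0,"y":0,"z":0.04,"yaw":0,"gripper":0.7},{"x":0,"y":0,"z":0.04,"yaw":0,"gripper":0.7},{"x":0,"y":0,"z":0.04,"yaw":0,"gripper":0.7}]'
```

```text
clock: 9.0
tcp_pos: [0.5643, 0.0179, 0.043]
ee_rot: [[0.961, 0.277, -0.001], [0.277, -0.961, 0.0], [-0.001, -0.0, -1.0]]
force: [0.1, -0.3, -5.7]
width: 0.0493
clock: 9.4
tcp_pos: [0.5645, 0.0179, 0.042]
ee_rot: [[0.961, 0.277, -0.0], [0.277, -0.961, 0.0], [-0.0, -0.0, -1.0]]
force: [-0.6, -0.3, -4.9]
width: 0.0497
```

```bash
python3 -m pendant '[{"x":0,"y":0,"z":0.04,"yaw":0,"gripper":0.7},{"x":0,"y":0,"z":0.06,"yaw":0,"gripper":0.7},{"x":0,"y":0,"z":0.06,"yaw":0,"gripper":0.7},{"x":0,"y":0,"z":0.06,"yaw":0,"gripper":0.7}]'
```

```text
clock: 9.8
tcp_pos: [0.5647, 0.0178, 0.0412]
ee_rot: [[0.961, 0.277, 0.0], [0.277, -0.961, -0.0], [0.0, 0.0, -1.0]]
force: [-5.9, -0.2, 3.7]
width: 0.0497
```

```bash
python3 -m pendant '[{"x":0,"y":0,"z":0.03,"yaw":0,"gripper":0.7},{"x":0,"y":0,"z":0.05,"yaw":0,"gripper":0.7},{"x":0,"y":0,"z":0.05,"yaw":0,"gripper":0.7}]'
```

```text
clock: 10.1
tcp_pos: [0.5649, 0.0178, 0.0412]
ee_rot: [[0.961, 0.277, 0.0], [0.277, -0.961, -0.0], [0.0, 0.0, -1.0]]
force: [-11.8, -0.0, 19.2]
width: 0.05
```

It stopped at z=0.0412, which is home (0.0252 + 0.016), with about 24 N pressing. Relaxing, opening and lifting straight up.

```bash
python3 -m pendant '[{"x":0,"y":0,"z":-0.07,"yaw":0,"gripper":0.7},{"x":0,"y":0,"z":-0.07,"yaw":0,"gripper":0.2},{"x":0,"y":0,"z":-0.07,"yaw":0,"gripper":0.2},{"x":0,"y":0,"z":-0.07,"yaw":0,"gripper":0.2},{"x":0,"y":0,"z":-0.07,"yaw":0,"gripper":0.2},{"x":0,"y":0,"z":-0.07,"yaw":0,"gripper":0.2},{"x":0,"y":0,"z":-0.07,"yaw":0,"gripper":0.2},{"x":0,"y":0,"z":-0.07,"yaw":0,"gripper":0.2}]'
python3 -m pendant '[{"x":0,"y":0,"z":-0.5,"yaw":0,"gripper":0.2},{"x":0,"y":0,"z":-1.5,"yaw":0,"gripper":0.2},{"x":0,"y":0,"z":-2.3,"yaw":0,"gripper":0.2},{"x":0,"y":0,"z":-2.3,"yaw":0,"gripper":0.2},{"x":0,"y":0,"z":-2.3,"yaw":0,"gripper":0.2},{"x":0,"y":0,"z":-2.3,"yaw":0,"gripper":0.2}]'
python3 - <<'E'
from h import *
s=cam('scene'); p=proj(s,[.5645,.0178,.05]).astype(int);print(p)
crop(s,p[0]-60,p[1]-50,p[0]+60,p[1]+50,5,'home.png')
E
python3 go.py 0.5645 0.0178 0.0715 16.1
```

```text
clock: 10.9
tcp_pos: [0.5645, 0.0178, 0.0408]
ee_rot: [[0.961, 0.277, -0.0], [0.277, -0.961, -0.0], [-0.0, -0.0, -1.0]]
force: [0.3, -0.5, 0.1]
width: 0.0743
clock: 11.5
tcp_pos: [0.5639, 0.0179, 0.1092]
ee_rot: [[0.961, 0.277, -0.001], [0.277, -0.961, 0.0], [-0.001, -0.0, -1.0]]
force: [-0.1, 0.1, -1.1]
width: 0.0745
[287 234]
t 11.55 tcp [0.5636 0.0179 0.1088] yawnow 16.08 w 0.07442396769929402 F [-0.8 -0.8 -0.9]
units xyz [0.03 0.01 1.24] yaw -0.0
```

View pics/home.png

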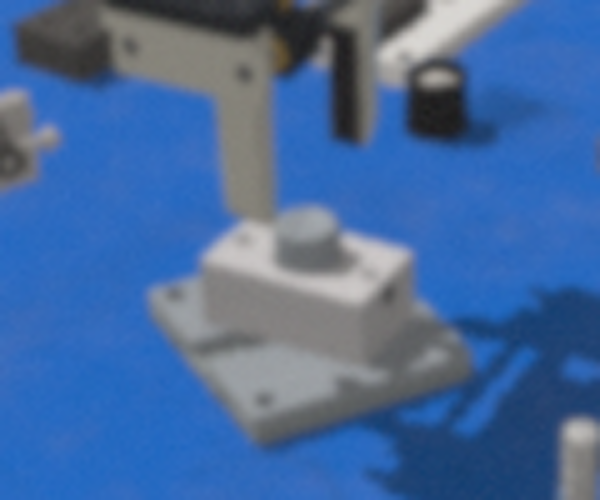

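Scene crop: the carrier lies flat on the stand and the insert stands proud at (308,240). Now grasping the insert.

```bash
python3 -m pendant '[{"x":0.03,"y":0,"z":0.6,"yaw":0,"gripper":0.3},{"x":0.03,"y":0,"z":1.0,"yaw":0,"gripper":0.3},{"x":0.03,"y":0,"z":1.22,"yaw":0,"gripper":0.3},{"x":0.03,"y":0,"z":1.22,"yaw":0,"gripper":0.3},{"x":0.03,"y":0,"z":1.22,"yaw":0,"gripper":0.3},{"x":0.03,"y":0,"z":1.22,"yaw":0,"gripper":0.3}]'
python3 go.py 0.5645 0.0178 0.0715 16.1
```

```text
clock: 12.15
tcp_pos: [0.5659, 0.0181, 0.0739]
ee_rot: [[0.961, 0.277, 0.001], [0.277, -0.961, -0.0], [0.001, 0.0, -1.0]]
force: [0.7, -0.8, 0.5]
width: 0.0651
t 12.15 tcp [0.5659 0.0181 0.0739] yawnow 16.08 w 0.06506404874815322 F [ 0.7 -0.8  0.5]
units xyz [-0.05 -0.    0.08] yaw -0.0
```

```bash
python3 -m pendant '[{"x":-0.04,"y":0,"z":0.06,"yaw":0,"gripper":0.3},{"x":-0.04,"y":0,"z":0.06,"yaw":0,"gripper":0.5},{"x":-0.04,"y":0,"z":0.06,"yaw":0,"gripper":0.6},{"x":-0.04,"y":0,"z":0.06,"yaw":0,"gripper":0.75},{"x":-0.04,"y":0,"z":0.06,"yaw":0,"gripper":0.75},{"x":-0.04,"y":0,"z":0.06,"yaw":0,"gripper":0.75},{"x":-0.04,"y":0,"z":0.06,"yaw":0,"gripper":0.75}]' 15
python3 -m pendant '[{"x":0,"y":0,"z":0,"yaw":0,"gripper":0.75},{"x":0,"y":0,"z":0,"yaw":0,"gripper":0.75},{"x":0,"y":0,"z":0,"yaw":0,"gripper":0.75},{"x":0,"y":0,"z":0,"yaw":0,"gripper":0.75}]'
```

```text
clock: 12.85
tcp_pos: [0.5643, 0.0177, 0.0715]
ee_rot: [[0.961, 0.277, 0.0], [0.277, -0.961, -0.0], [0.0, 0.0, -1.0]]
force: [0.2, -0.1, -0.4]
width: 0.0296
clock: 13.25
tcp_pos: [0.5643, 0.0177, 0.0715]
ee_rot: [[0.961, 0.277, 0.0], [0.277, -0.961, -0.0], [0.0, 0.0, -1.0]]
force: [-0.4, -1.1, 1.3]
width: 0.0293
```

```bash
python3 -m pendant '[{"x":0,"y":0,"z":-0.2,"yaw":0,"gripper":0.75},{"x":0,"y":0,"z":-0.5,"yaw":0,"gripper":0.75},{"x":0,"y":0,"z":-1.0,"yaw":0,"gripper":0.75},{"x":0,"y":0,"z":-2.0,"yaw":0,"gripper":0.75},{"x":0,"y":0,"z":-2.0,"yaw":0,"gripper":0.75},{"x":0,"y":0,"z":-2.0,"yaw":0,"gripper":0.75}]'
python3 go.py 0.5005 -0.2505 0.13 -6.4
```

```text
clock: 13.85
tcp_pos: [0.5654, 0.0177, 0.1333]
ee_rot: [[0.961, 0.277, 0.003], [0.277, -0.961, -0.0], [0.003, 0.001, -1.0]]
force: [0.3, 0.1, -1.0]
width: 0.0293
t 13.85 tcp [0.5654 0.0177 0.1333] yawnow 16.08 w 0.029349761385638246 F [ 0.3  0.1 -1. ]
units xyz [-4.55  7.99  0.11] yaw 4.5
```

```bash
python3 -m pendant '[{"x":-4.5,"y":7.9,"z":0,"yaw":4.5,"gripper":0.75},{"x":-4.5,"y":7.9,"z":0,"yaw":4.5,"gripper":0.75},{"x":-4.5,"y":7.9,"z":0,"yaw":4.5,"gripper":0.75},{"x":-4.5,"y":7.9,"z":0,"yaw":4.5,"gripper":0.75},{"x":-4.5,"y":7.9,"z":0,"yaw":4.5,"gripper":0.75},{"x":-4.5,"y":7.9,"z":0,"yaw":4.5,"gripper":0.75},{"x":-4.5,"y":7.9,"z":0,"yaw":4.5,"gripper":0.75},{"x":-4.5,"y":7.9,"z":0,"yaw":4.5,"gripper":0.75}]'
python3 go.py 0.5005 -0.2505 0.05 -6.4
python3 - <<'E'
from h import *
s=cam('scene'); o=env.observe();p=proj(s,o['tcp_pos']).astype(int);print(p)
crop(s,max(p[0]-60,0),p[1]-40,p[0]+60,p[1]+60,5,'tray1.png')
E
```

```text
clock: 14.65
tcp_pos: [0.4994, -0.2471, 0.1304]
ee_rot: [[0.994, -0.113, -0.001], [-0.113, -0.994, 0.001], [-0.002, -0.001, -1.0]]
force: [-0.3, 0.2, -0.7]
width: 0.0291
t 14.65 tcp [ 0.4994 -0.2471  0.1304] yawnow -6.51 w 0.029052715288380722 F [-0.3  0.2 -0.7]
units xyz [0.05 0.11 2.68] yaw -0.02
[382 175]
```

View pics/tray1.png

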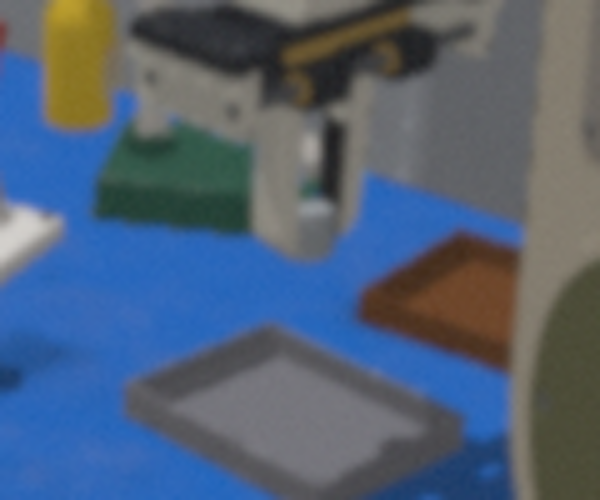

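The insert is held upright between the tips, at (318,225) in the crop, above the grey tray. Lowering it; contact is expected near TCP z ≈ 0.0285.

```bash
python3 -m pendant '[{"x":0.03,"y":0.08,"z":1.2,"yaw":0,"gripper":0.75},{"x":0.03,"y":0.08,"z":2.4,"yaw":0,"gripper":0.75},{"x":0.03,"y":0.08,"z":2.9,"yaw":0,"gripper":0.75},{"x":0.03,"y":0.08,"z":3.1,"yaw":0,"gripper":0.75},{"x":0.03,"y":0.08,"z":3.1,"yaw":0,"gripper":0.75},{"x":0.03,"y":0.08,"z":3.1,"yaw":0,"gripper":0.75}]'
python3 go.py 0.5005 -0.2505 0.0285 -6.4
```

```text
clock: 15.3
tcp_pos: [0.502, -0.2501, 0.0401]
ee_rot: [[0.994, -0.111, 0.002], [-0.111, -0.994, -0.001], [0.002, 0.001, -1.0]]
force: [0.3, -0.1, -0.7]
width: 0.0292
t 15.3 tcp [ 0.502  -0.2501  0.0401] yawnow -6.39 w 0.029229975278730697 F [ 0.3 -0.1 -0.7]
units xyz [-0.05  0.02  0.39] yaw 0.0
```

```bash
python3 -m pendant '[{"x":0,"y":0,"z":0.1,"yaw":0,"gripper":0.75},{"x":0,"y":0,"z":0.2,"yaw":0,"gripper":0.75},{"x":0,"y":0,"z":0.27,"yaw":0,"gripper":0.75},{"x":0,"y":0,"z":0.31,"yaw":0,"gripper":0.75},{"x":0,"y":0,"z":0.31,"yaw":0,"gripper":0.75}]'
python3 -m pendant '[{"x":0,"y":0,"z":0.02,"yaw":0,"gripper":0.75},{"x":0,"y":0,"z":0.04,"yaw":0,"gripper":0.75},{"x":0,"y":0,"z":0.04,"yaw":0,"gripper":0.75}]'
```

```text
clock: 15.8
tcp_pos: [0.5006, -0.2498, 0.0289]
ee_rot: [[0.994, -0.112, -0.0], [-0.112, -0.994, 0.0], [-0.0, -0.0, -1.0]]
force: [0.6, -0.8, -1.9]
width: 0.0291
clock: 16.1
tcp_pos: [0.5009, -0.2499, 0.0285]
ee_rot: [[0.994, -0.112, 0.0], [-0.112, -0.994, -0.0], [0.0, 0.0, -1.0]]
force: [-2.0, 2.2, 4.6]
width: 0.0297
```

Contact was felt at 0.0285 as expected. Opening part way, then lifting.

```bash
python3 -m pendant '[{"x":0,"y":0,"z":-0.02,"yaw":0,"gripper":0.75},{"x":0,"y":0,"z":-0.02,"yaw":0,"gripper":0.6},{"x":0,"y":0,"z":-0.02,"yaw":0,"gripper":0.5},{"x":0,"y":0,"z":-0.02,"yaw":0,"gripper":0.5},{"x":0,"y":0,"z":-0.02,"yaw":0,"gripper":0.5},{"x":0,"y":0,"z":-0.02,"yaw":0,"gripper":0.5},{"x":0,"y":0,"z":-0.02,"yaw":0,"gripper":0.5}]'
python3 -m pendant '[{"x":0,"y":0,"z":-0.5,"yaw":0,"gripper":0.5},{"x":0,"y":0,"z":-1.5,"yaw":0,"gripper":0.5},{"x":0,"y":0,"z":-3,"yaw":0,"gripper":0.5},{"x":0,"y":0,"z":-4.5,"yaw":0,"gripper":0.5},{"x":0,"y":0,"z":-6,"yaw":0,"gripper":0.5},{"x":0,"y":0,"z":-6,"yaw":0,"gripper":0.5},{"x":0,"y":0,"z":-6,"yaw":0,"gripper":0.5},{"x":0,"y":0,"z":-6,"yaw":0,"gripper":0.5}]'
python3 - <<'E'
from h import *
s=cam('scene'); crop(s,190,150,450,345,3,'end.png')
E
```

```text
clock: 16.8
tcp_pos: [0.5008, -0.2499, 0.0285]
ee_rot: [[0.994, -0.112, -0.0], [-0.112, -0.994, -0.0], [-0.0, 0.0, -1.0]]
force: [0.5, -0.3, -0.5]
width: 0.0462
clock: 17.6
tcp_pos: [0.5002, -0.2495, 0.2078]
ee_rot: [[0.994, -0.112, -0.001], [-0.112, -0.994, 0.001], [-0.001, -0.001, -1.0]]
force: [-0.3, 0.4, -0.9]
width: 0.0464
```

View pics/end.png

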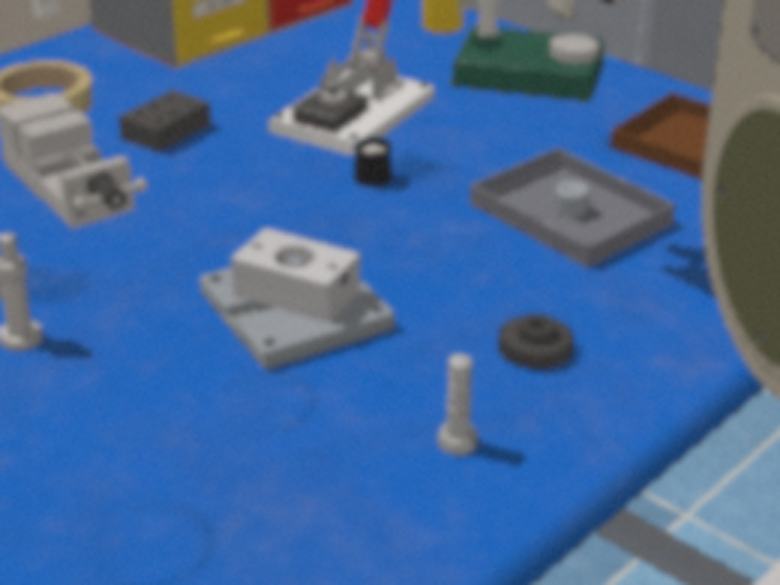

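The insert stands upright in the grey tray at (572,198). The carrier lies flat on the stand at (295,275) with an empty recess, and all four bystanders are standing where they were.

```bash
python3 -c "
from workcell import env
print(env.job_done())"
```

```text
the job is handed in; nothing more can be done
None
```

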